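# Lay out the dilution line on the bottle board

## Task

With the things that stand on the open bench in front of the green bottle board, lay out the dilution line on it, bottles and tub standing upright in their wells: the purple-capped bottle in the end well next to the teal tip box, the orange-capped bottle in the end well next to the yellow tape roll, and the yellow-lidded tub in the middle well between them. Then lay the white timer flat, display up, and centred on top of the tub, and leave the syringe and the red screwdriver where they are.

Things in the scene. Friction and masses are not known exactly. Their poses are not given: they have to be found in the camera images.
- board: Green bottle board fixed to the bench, 104 (own x) by 300 (own y) by 10 mm high, with three shallow round wells in a row along its own y, at y = -95, 0 and +95 mm, x = 0. Each well is 80 mm across and 4 mm deep, its floor (white disc) 6 mm above the bench. Origin: centre of the underside; z up. It turns only a little from square to the robot.
- tip_box: Teal pipette tip box with clear lid, fixed, 97 (x) by 122 (y) by 83 mm high; stands just beyond one end of the board, in line with the wells, 216 mm from the board's centre (left or right end varies). Origin: centre of the underside.
- tape_roll: Yellow roll of label tape, fixed, lying flat just beyond the other end of the board from the tip box, 216 mm from the board's centre; 61 mm across, 19 mm high. Origin: centre of the underside. (One like it on a book far to the right is scenery.)
- purple_bottle: Small clear lab bottle with a dark purple-blue screw cap, loose, 103 mm high; body 56 mm across up to 62 mm height, then the narrower shoulder; round cap 42 mm across from 79 mm height to the top, fixed on, fit to grip and lift by. Origin: centre of the underside, z up along the bottle.
- orange_bottle: Small clear lab bottle with an orange screw cap, loose, on the open bench in front of the board (one like it far back at the right is scenery), 103 mm high; body 56 mm across up to 62 mm height, then the narrower shoulder; round cap 42 mm across from 79 mm height to the top, fixed on, fit to grip and lift by. Origin: centre of the underside, z up along the bottle.
- tub: White tub with a yellow lid, loose, 58 mm high; body 60 mm across up to 45 mm height, lid 65 mm across above that; flat closed top. Origin: centre of the underside, z up.
- timer: Small white timer with display and buttons on top, loose, a block 58 (own x) by 65 (own y) by 18 mm, buttons to 20 mm, lying flat display up. Origin: centre of the underside, z up.
- syringe: Bystander, not to be moved: small white syringe with a blue plunger, loose, 25 x 106 (own y) x 25 mm, lying among the things to be moved. Origin: centre of the underside.
- screwdriver: Bystander, not to be moved: screwdriver with red handle, loose, 184 mm long (own y), 26 mm thick, lying on the bench at the right. Origin: centre of the underside.
There are look-alikes about, which are no part of the job. What is shaped like the orange_bottle but brown is not meant.

How it is judged:
By the outcome, as a careful person would: the job done as asked, in the order asked, and still so for the second after the job is handed in, with the robot touching nothing.
It also fails if it takes over 102 s, if anything falls off the work surface, if the arm or the gripper's body presses on something with over 40 N, if the wrist force passes 120 N, or if a joint passes its speed limit or range.

## Robot

A 6-joint arm with a two-finger parallel gripper is mounted at the origin on a cart in front of the work surface, level with it; the furniture and walls round the work are solid. World frame = base frame: x ahead of the robot, y to its left, z up, the work surface at z = 0. Lengths are in m, angles in rad, forces in N, time in s.
With the tool pointing down it reaches from about 0.425 to 0.95 m from the base axis. Payload 3.5 kg.
Tool frame: the origin (TCP) lies midway between the tips of the shut fingers; the grasp point (between the pads) lies 19 mm behind it; z points along the fingers, y is the line along which they close (so a half turn about z gives the same grasp; the last joint's range is limited). The gripper opens to 85 mm and grips with 20 to 120 N. Pads are 22 mm wide; open, the fingers measure 114 mm over their backs; the gripper's body (76 mm by 85 mm) begins 54 mm behind the grasp point. The pads swing forward as they close: fully open they stand 13 mm farther back than shut.
Start: joints at [-1.312, 0.286, 1.577, -0, 1.279, -0.15], TCP at [0.268, -0.619, 0.231] pointing down, gripper open.
Joint ranges: [-2.77, 2.77], [-0.9, 2.22], [0.21, 2.48], [-1.53, 4.67], [0.24, 2.81], [-2.84, 2.84]. Speed limits (rad/s): [2.79, 2.79, 3.14, 3.14, 3.14, 3.14].

## Interface

Orientations are given as a unit quaternion [x, y, z, w].
In Python, from plant import * gives the robot as it stands.
- The arm moves only by the tool move_arm, never from a script. Its argument "moves" is a list of rows, each a list of 3 entries, a list of its own where there are three numbers: the opening, from 0 (shut) to 1 (fully open), then the shift along the tool's x, y, z in m, then the turn, a rotation vector about the tool's x, y, z in rad. A call has exactly 10 rows; each row shifts and turns the commanded pose from where the row before left it, along the tool's axes as they then stand; what a row does not reach is not made up. A row lasts 1/12 s, in which the tool goes at most 41.7 mm and 7.16 degrees, less where a joint would pass 70% of its speed; a pose out of reach is approached as far as the arm can. A call is refused whole if a number of a shift passes 0.0417 or a number of a turn 0.125, either way. A call with a gripper value outside its range is refused whole. The fingers move at their own pace and stop on an object; "grip_force" is the grip in N (left out, the last holds). Time passes only in rows, so rows that do not move let the fingers close, or fill a call up. It gives the time, the measured TCP pose, the force, the opening and the grip force at its end, in the units of the state.
- get_state(): the state, without advancing time (a new reading comes with each control period).
- read_camera(name): name is "side" or "top" or "wrist"; returns the picture (420x560x3 uint8, red, green, blue); there is no depth.
- camera_params(name): a dict with "fx", "fy", "cx", "cy" (pixels), "rvec" (rotation vector, rad) and "tvec" (3), from world to camera coordinates, as OpenCV has them; the wrist camera has in their place "tool_from_camera" (4x4, takes a point from camera to tool coordinates, whose origin is the TCP and whose axes are the flange's). Camera axes: x right, y down, z forward; pixel columns grow to the right and rows downward; lengths in m; the calibration is good to about 2 mm. A picture is of the moment at which its call begins: read the wrist's pose just before it. camera_params takes no time and is no camera call.
- sign_off(): hands the job in; it is judged then, once.
The state is a dict: "time": time; "qpos": joint angles; "dq": joint speeds; "joint_efforts": joint torques, N m; "eef_pos": TCP position; "tcp_rot": TCP orientation; "contact_force": force on the tool from outside, world axes, zero at the start; "wrist_torque": the same for the moment, N m; "opening": opening from 0.0 (shut) to 1.0 (fully open); "finger_force": force on a finger pad.
Only numpy, scipy, OpenCV 4.12 (cv2) and the standard library are available. Lean on these libraries where they do the work, as an engineer would, in place of code of your own. Each camera call takes 0.05 s, during which the arm holds its last target. There are 200 camera calls.

## Working session

There is one attempt and no reset: what is moved stays moved. The work goes in short steps, Python scripts to look and compute and a tool call to move; the robot and the scene stay as the last step left them, time stands still between calls to the robot, and variables do not carry over. Pictures are saved under pics/ and viewed, at most 14 in all, crops included, and the job is handed in when it is done.

Besides the shell and the picture viewer there is one more tool, called after ">>>" in YAML: its name, and indented under it one key for each argument. move_arm: Moves the arm, as the interface text tells. Its arguments: {"type":"object","properties":{"moves":{"type":"array"},"grip_force":{"type":"number"}},"required":["moves"]}

```bash
mkdir -p pics; ls; cat > h.py <<'E'
from plant import *
import numpy as np, cv2
from scipy.spatial.transform import Rotation as R
def cam(n):
    p=camera_params(n); K=np.array([[p['fx'],0,p['cx']],[0,p['fy'],p['cy']],[0,0,1]])
    if n=='wrist':
        s=get_state(); T=np.array(p['tool_from_camera']); Rt=R.from_quat(s['tcp_rot']).as_matrix() if len(s['tcp_rot'])==4 else R.from_rotvec(s['tcp_rot']).as_matrix()
        Rwc=Rt@T[:3,:3]; c=Rt@T[:3,3]+np.array(s['eef_pos'])
    else:
        Rw=R.from_rotvec(np.ravel(p['rvec'])).as_matrix(); Rwc=Rw.T; c=-Rw.T@np.ravel(p['tvec'])
    return K,Rwc,c
def ray(C,uv,z):
    K,Rwc,c=C; d=Rwc@np.linalg.inv(K)@np.array([uv[0],uv[1],1.]); return (c+d*(z-c[2])/d[2])
def proj(C,P):
    K,Rwc,c=C; q=K@(Rwc.T@(np.array(P)-c)); return q[:2]/q[2]
E
python3 - <<'E'
from h import *
for n in ['side','top']:
    im=read_camera(n); cv2.imwrite(f'pics/{n}0.png',im[:,:,::-1]); C=cam(n); print(n,C[2],C[1][:,2],C[0][0,0])
print(get_state()); print(camera_params('wrist'))
E
```

```text
pics
side [-0.06858119  0.97204992  0.56352175] [ 0.46742918 -0.79019997 -0.39635081] 458.43554876055435
top [ 0.46716329 -0.04067963  1.24501651] [ 0.07441167 -0.01128635 -0.99716374] 403.3122948982375
{'time': 0.1, 'qpos': array([-1.31198882e+00,  2.87149763e-01,  1.57806922e+00,  1.22465616e-05,
        1.27863607e+00, -1.50003552e-01]), 'dq': array([-1.28409592e-05, -1.98824349e-03, -3.98479793e-03, -7.79656786e-04,
        2.12127357e-04,  7.04951314e-04]), 'joint_efforts': array([ 3.72709837e-04, -4.07295513e+01, -2.93700653e+01, -1.74979241e-04,
        3.36022356e-03,  1.86950444e-06]), 'eef_pos': array([ 0.26819257, -0.61875901,  0.23001615]), 'tcp_rot': array([ 9.79181559e-01,  2.02983236e-01, -5.56558923e-05, -1.12984259e-03]), 'contact_force': array([-0.29541825,  0.19078279,  0.38680928]), 'wrist_torque': array([-0.04222253, -0.01157382, -0.00421572]), 'finger_force': 0.0, 'opening': 1.0013147535367204}
{'fx': 289.2864029468144, 'fy': 289.2864029468144, 'cx': 284.95570901516174, 'cy': 207.67420525397915, 'tool_from_camera': array([[-4.42987431e-04, -9.50442761e-01, -3.10899281e-01,
         7.94815012e-02],
       [ 9.99998977e-01, -8.43814219e-04,  1.15474741e-03,
         3.67572845e-04],
       [-1.35986255e-03, -3.10898451e-01,  9.50442162e-01,
        -1.42983452e-01],
       [ 0.00000000e+00,  0.00000000e+00,  0.00000000e+00,
         1.00000000e+00]])}
```

View pics/top0.png

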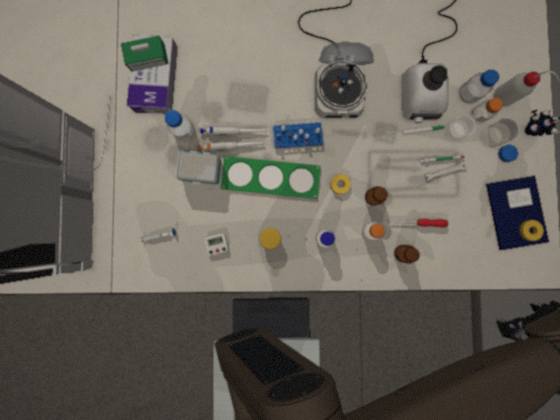

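View pics/side0.png

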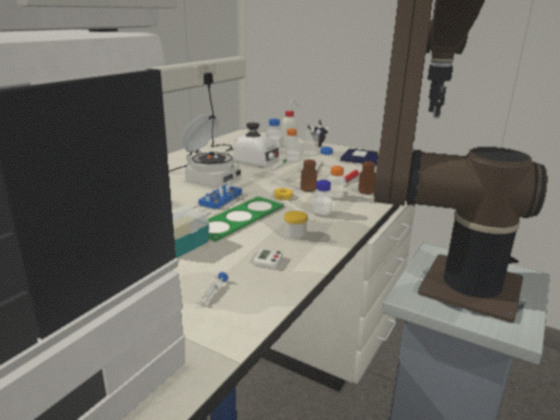

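The top view shows the bench from above, with image up as +x and left as +y.
- **Board:** wells at (239,174), (271,178) and (301,181). Tip box on the left at (198,167), tape roll on the right at (341,184).
- **To move:** purple bottle (327,239), orange bottle (375,231), tub (270,239), timer (217,245).
- **Orange look-alikes:** scenery at (493,105), brown bottles at (375,195) and (406,254). I choose (375,231).
- **Purple look-alikes:** blue caps at (173,118), (489,77) and (509,152). I choose (327,239).

```bash
python3 - <<'E'
from h import *
im=cv2.imread('pics/top0.png'); C=cam('top'); hsv=cv2.cvtColor(im,cv2.COLOR_BGR2HSV)
def blob(name,lo,hi,roi,z):
    x0,y0,x1,y1=roi; m=cv2.inRange(hsv[y0:y1,x0:x1],np.array(lo),np.array(hi))
    n,l,s,c=cv2.connectedComponentsWithStats(m); k=1+np.argmax(s[1:,4])
    ct,_=cv2.findContours((l==k).astype('u1')*255,0,2)
    (u,v),r=cv2.minEnclosingCircle(max(ct,key=len)); rect=cv2.minAreaRect(max(ct,key=len))
    uv=c[k]+[x0,y0]; P=ray(C,uv,z); print(name,uv.round(1),s[k,4],'xyz',P.round(4),'diam mm',round(2*r/C[0][0,0]*(C[2][2]-z)*1000),'rect',rect[1],round(rect[2],1)); return P
blob('purple',(105,90,40),(150,255,255),(310,225,345,255),.103)
blob('orange',(3,120,80),(20,255,255),(360,220,390,245),.103)
blob('tub',(18,100,80),(35,255,255),(252,222,290,258),.058)
blob('timer',(0,0,125),(180,60,255),(200,228,236,262),.018)
W=[blob('w%d'%i,(0,0,130),(180,70,255),r,.006) for i,r in enumerate([(224,158,256,190),(255,162,287,194),(286,165,317,197)])]
d=W[0]-W[2]; print('spacing',np.linalg.norm(d[:2]),'yaw',np.arctan2(-d[0],d[1]))
cv2.imwrite('pics/crop.png',cv2.resize(im[150:270,140:460],None,fx=2.5,fy=2.5,interpolation=cv2.INTER_CUBIC))
E
```

```text
purple [327.1 238.1] 142 xyz [ 0.4574 -0.1773  0.103 ] diam mm 38 rect (12.0, 12.0) 90.0
orange [377.  230.4] 163 xyz [ 0.4781 -0.3192  0.103 ] diam mm 41 rect (13.435027122497559, 13.435027122497559) 45.0
tub [269.8 238.2] 371 xyz [ 0.458  -0.0146  0.058 ] diam mm 64 rect (21.0, 21.0) 90.0
timer [217.3 243.3] 947 xyz [0.4434 0.1454 0.018 ] diam mm 146 rect (33.0, 35.0) 90.0
w0 [239.9 173.9] 473 xyz [0.6566 0.0783 0.006 ] diam mm 76 rect (23.33452033996582, 24.041629791259766) 45.0
w1 [270.5 177.1] 465 xyz [ 0.646  -0.0163  0.006 ] diam mm 75 rect (23.0, 23.0) 90.0
w2 [300.9 180.2] 448 xyz [ 0.6358 -0.1104  0.006 ] diam mm 74 rect (23.0, 23.0) 90.0
spacing 0.1898263399105362 yaw -0.109733722566293
```

View pics/crop.png

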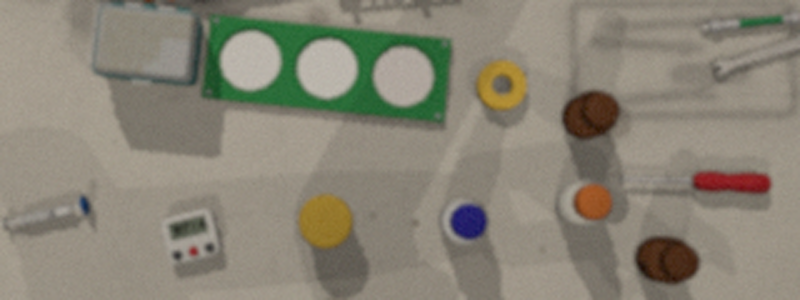

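The crop confirms the choice: orange cap at crop (593,202), purple at (468,222), tub at (326,221), timer at (191,236) and syringe on the left. Well spacing comes out at 190 mm, as it should. First I turn the tool so the fingers close across the board row.

>>> move_arm:
  moves:
    - [1,[0,0,0],[0,0,-0.105]]
    - [1,[0,0,0],[0,0,-0.105]]
    - [1,[0,0,0],[0,0,-0.105]]
    - [1,[0,0,0],[0,0,-0.105]]
    - [1,[0,0,0],[0,0,-0.105]]
    - [1,[0,0,0],[0,0,-0.105]]
    - [1,[0,0,0],[0,0,-0.105]]
    - [1,[0,0,0],[0,0,-0.105]]
    - [1,[0,0,0],[0,0,-0.105]]
    - [1,[0,0,0],[0,0,-0.105]]
  grip_force: 40

```text
time: 0.93
eef_pos: [0.2682, -0.619, 0.2305]
tcp_rot: [0.744, 0.668, 0.0, -0.001]
contact_force: [0.1, 1.0, -0.2]
opening: 1.003
finger_force: 0.0
```

```bash
cat > go.py <<'E'
from h import *
import sys
def go(t):
    s=get_state(); Rm=R.from_quat(s['tcp_rot']).as_matrix(); d=Rm.T@(np.array(t)-s['eef_pos'])
    print('t',round(s['time'],2),'pos',s['eef_pos'].round(4),'yaw',round(np.arctan2(Rm[1,0],Rm[0,0]),4),'tilt',np.round(Rm[:2,2],4),'open',round(s['opening'],3),'F',s['contact_force'].round(1)); print('shift tool',d.round(4))
if __name__=='__main__': go([float(a) for a in sys.argv[1:4]])
E
python3 go.py .457 -.177 .2
```

```text
t 0.93 pos [ 0.2682 -0.619   0.2305] yaw 1.464 tilt [-0.0004  0.0013] open 1.003 F [ 0.1  1.  -0.2]
shift tool [0.4595 0.1406 0.031 ]
```

>>> move_arm:
  moves:
    - [1,[0.032,0.01,0],[0,0,0]]
    - [1,[0.032,0.01,0],[0,0,0]]
    - [1,[0.032,0.01,0],[0,0,0]]
    - [1,[0.032,0.01,0],[0,0,0]]
    - [1,[0.032,0.01,0],[0,0,0]]
    - [1,[0.032,0.01,0],[0,0,0]]
    - [1,[0.032,0.01,0],[0,0,0]]
    - [1,[0.032,0.01,0],[0,0,0]]
    - [1,[0.032,0.01,0],[0,0,0]]
    - [1,[0.032,0.01,0],[0,0,0]]

```text
time: 1.77
eef_pos: [0.4036, -0.3107, 0.2309]
tcp_rot: [0.746, 0.666, 0.0, -0.0]
contact_force: [0.4, -0.4, -0.5]
opening: 0.999
finger_force: 0.0
```

>>> move_arm:
  moves:
    - [1,[0.02,0.006,0.003],[0,0,0]]
    - [1,[0.02,0.006,0.004],[0,0,0]]
    - [1,[0.02,0.006,0.004],[0,0,0]]
    - [1,[0.02,0.006,0.004],[0,0,0]]
    - [1,[0.02,0.006,0.004],[0,0,0]]
    - [1,[0.02,0.006,0.004],[0,0,0]]
    - [1,[0.02,0.005,0.004],[0,0,0]]
    - [1,[0,0,0.003],[0,0,0]]
    - [1,[0,0,0],[0,0,0]]
    - [1,[0,0,0],[0,0,0]]

```text
time: 2.6
eef_pos: [0.4595, -0.1782, 0.201]
tcp_rot: [0.745, 0.667, -0.0, -0.0]
contact_force: [-0.4, -0.6, 0.1]
opening: 0.996
finger_force: 0.0
```

```bash
cat > look.py <<'E'
from go import *
def look(fn,lo,hi,z,roi=None,near=None):
    C=cam('wrist'); im=read_camera('wrist')[:,:,::-1].copy(); cv2.imwrite('pics/'+fn,im)
    hsv=cv2.cvtColor(im,cv2.COLOR_BGR2HSV); m=cv2.inRange(hsv,np.array(lo),np.array(hi))
    n,l,s,c=cv2.connectedComponentsWithStats(m)
    for k in range(1,n):
        if s[k,4]<150: continue
        ct,_=cv2.findContours((l==k).astype('u1')*255,0,2); q=max(ct,key=len); (u,v),r=cv2.minEnclosingCircle(q)
        print(s[k],'cent',c[k].round(1),'->',ray(C,c[k],z).round(4),'circ',round(u),round(v),round(r,1),'->',ray(C,(u,v),z).round(4),'diam',np.linalg.norm(ray(C,(u-r,v),z)-ray(C,(u+r,v),z)).round(4))
    return C,im
E
python3 - <<'E'
from look import *
look('w1.png',(105,90,40),(150,255,255),.103); go([.457,-.177,.2])
E
```

```text
[ 529    2   31  155 3715] cent [546.1  85.7] -> [ 0.6704 -0.1023  0.103 ] circ 549 79 77.6 -> [ 0.6716 -0.0977  0.103 ] diam 0.1188
[ 258  181   46   48 1679] cent [280.6 204.5] -> [ 0.4561 -0.1747  0.103 ] circ 280 204 23.7 -> [ 0.4558 -0.1745  0.103 ] diam 0.0415
t 2.65 pos [ 0.4596 -0.1786  0.2013] yaw 1.4583 tilt [-0.0003 -0.0002] open 0.995 F [0.  0.8 0.2]
shift tool [ 0.0013 -0.0028  0.0013]
```

View pics/w1.png

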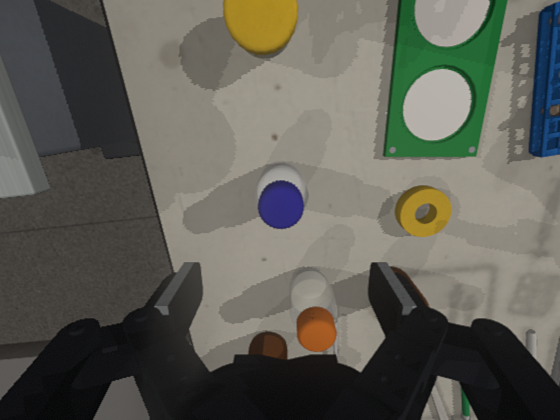

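The picture shows the purple cap at (281,204), 41.5 mm across, which matches. Orange is at (316,328) and the right well at (437,104). Now down and grip.

>>> move_arm:
  moves:
    - [1,[0.0035,-0.004,0.01],[0,0,0]]
    - [1,[0,0,0.02],[0,0,0]]
    - [1,[0,0,0.025],[0,0,0]]
    - [1,[0,0,0.025],[0,0,0]]
    - [1,[0,0,0.02],[0,0,0]]
    - [1,[0,0,0.015],[0,0,0]]
    - [1,[0,0,0.01],[0,0,0]]
    - [1,[0,0,0.004],[0,0,0]]
    - [1,[0,0,0],[0,0,0]]
    - [1,[0,0,0],[0,0,0]]

```text
time: 3.48
eef_pos: [0.4566, -0.1746, 0.0729]
tcp_rot: [0.746, 0.666, 0.0, 0.001]
contact_force: [-0.5, -0.3, 0.1]
opening: 0.999
finger_force: 0.0
```

>>> move_arm:
  moves:
    - [0,[0,0,0],[0,0,0]]
    - [0,[0,0,0],[0,0,0]]
    - [0,[0,0,0],[0,0,0]]
    - [0,[0,0,0],[0,0,0]]
    - [0,[0,0,0],[0,0,0]]
    - [0,[0,0,0],[0,0,0]]
    - [0,[0,0,0],[0,0,0]]
    - [0,[0,0,0],[0,0,0]]
    - [0,[0,0,0],[0,0,0]]
    - [0,[0,0,0],[0,0,0]]
  grip_force: 40

```text
time: 4.32
eef_pos: [0.4568, -0.1744, 0.0735]
tcp_rot: [0.746, 0.666, 0.0, 0.001]
contact_force: [-3.0, 0.8, 5.3]
opening: 0.482
finger_force: 39.9
```

```bash
python3 go.py .6566 .0783 .18
```

```text
t 4.32 pos [ 0.4568 -0.1744  0.0735] yaw 1.459 tilt [ 0.0009 -0.0008] open 0.482 F [-3.   0.8  5.3]
shift tool [ 0.2734  0.1704 -0.1065]
```

>>> move_arm:
  moves:
    - [0,[0,0,-0.015],[0,0,0]]
    - [0,[0,0,-0.025],[0,0,0]]
    - [0,[0,0,-0.025],[0,0,0]]
    - [0,[0.01,0.006,0],[0,0,0]]
    - [0,[0.02,0.0125,0],[0,0,0]]
    - [0,[0.025,0.0155,0],[0,0,0]]
    - [0,[0.025,0.0155,0],[0,0,0]]
    - [0,[0.025,0.0155,0],[0,0,0]]
    - [0,[0.025,0.0155,0],[0,0,0]]
    - [0,[0.025,0.0155,0],[0,0,0]]

```text
time: 5.15
eef_pos: [0.569, -0.0288, 0.1356]
tcp_rot: [0.746, 0.666, -0.0, -0.001]
contact_force: [1.3, -0.9, -1.5]
opening: 0.48
finger_force: 40.9
```

>>> move_arm:
  moves:
    - [0,[0.025,0.0155,0],[0,0,0]]
    - [0,[0.025,0.0155,0],[0,0,0]]
    - [0,[0.025,0.0155,0],[0,0,0]]
    - [0,[0.022,0.0145,0],[0,0,0]]
    - [0,[0.015,0.009,0],[0,0,0]]
    - [0,[0.006,0.0045,0],[0,0,0]]
    - [0,[0,0,0],[0,0,0]]
    - [0,[0,0,0],[0,0,0]]
    - [0,[0,0,0],[0,0,0]]
    - [0,[0,0,0],[0,0,0]]

```text
time: 5.98
eef_pos: [0.6555, 0.0772, 0.137]
tcp_rot: [0.746, 0.666, -0.0, -0.0]
contact_force: [0.7, -0.5, -1.5]
opening: 0.484
finger_force: 40.9
```

```bash
python3 - <<'E'
from look import *
# well 2 in saved w1 picture
p=camera_params('wrist'); T=np.array(p['tool_from_camera']); K=np.array([[p['fx'],0,p['cx']],[0,p['fy'],p['cy']],[0,0,1]])
y=1.4583; Rt=np.array([[np.cos(y),np.sin(y),0],[np.sin(y),-np.cos(y),0],[0,0,-1]]); C=(K,Rt@T[:3,:3],Rt@T[:3,3]+[.4596,-.1786,.2013])
im=cv2.imread('pics/w1.png'); h=cv2.cvtColor(im,cv2.COLOR_BGR2HSV)[60:150,398:476]; m=cv2.inRange(h,np.array((0,0,140)),np.array((180,50,255)))
n,l,s,c=cv2.connectedComponentsWithStats(m); k=1+np.argmax(s[1:,4]); print('w2 from wrist',s[k],ray(C,c[k]+[398,60],.006).round(4))
go([.6566,.0783,.08])
im=read_camera('side'); cv2.imwrite('pics/s1.png',cv2.resize(im[150:290,150:400,::-1],None,fx=3,fy=3))
E
```

```text
w2 from wrist [   5    9   68   71 3761] [ 0.6357 -0.11    0.006 ]
t 5.98 pos [0.6555 0.0772 0.137 ] yaw 1.4576 tilt [-0.0009 -0.0002] open 0.484 F [ 0.7 -0.5 -1.5]
shift tool [0.0013 0.001  0.057 ]
```

View pics/s1.png

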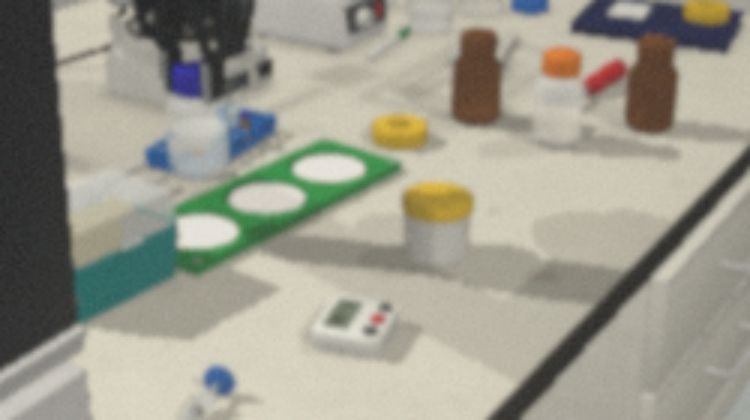

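The side crop shows the purple bottle held upright at about (195,130), over the near well at (200,232). Top and wrist views of the right well agree within 1 mm. Now lower and release.

>>> move_arm:
  moves:
    - [0,[0.001,0.001,0.01],[0,0,0]]
    - [0,[0,0,0.015],[0,0,0]]
    - [0,[0,0,0.014],[0,0,0]]
    - [0,[0,0,0.009],[0,0,0]]
    - [0,[0,0,0.005],[0,0,0]]
    - [0,[0,0,0.003],[0,0,0]]
    - [0,[0,0,0.001],[0,0,0]]
    - [0,[0,0,0],[0,0,0]]
    - [0,[0,0,0],[0,0,0]]
    - [0,[0,0,0],[0,0,0]]

```text
time: 6.87
eef_pos: [0.6579, 0.079, 0.0808]
tcp_rot: [0.746, 0.666, 0.001, 0.001]
contact_force: [0.1, 0.3, -1.8]
opening: 0.481
finger_force: 41.0
```

>>> move_arm:
  moves:
    - [0.7,[0,0,0],[0,0,0]]
    - [1,[0,0,0],[0,0,0]]
    - [1,[0,0,0],[0,0,0]]
    - [1,[0,0,0],[0,0,0]]
    - [1,[0,0,0],[0,0,0]]
    - [1,[0,0,-0.01],[0,0,0]]
    - [1,[0,0,-0.02],[0,0,0]]
    - [1,[0,0,-0.025],[0,0,0]]
    - [1,[0,0,-0.025],[0,0,0]]
    - [1,[0,0,-0.025],[0,0,0]]

```text
time: 7.7
eef_pos: [0.6573, 0.079, 0.1872]
tcp_rot: [0.746, 0.666, 0.0, 0.0]
contact_force: [0.4, 0.1, -0.5]
opening: 0.999
finger_force: 0.0
```

```bash
python3 - <<'E'
from look import *
look('w2.png',(105,90,40),(150,255,255),.109); go([.478,-.319,.2])
E
```

```text
[ 55   0  30  10 231] cent [70.   3.6] -> [0.5344 0.2408 0.109 ] circ 70 2 14.6 -> [0.5345 0.242  0.109 ] diam 0.019
[397  50  18  23 242] cent [405.6  58.8] -> [0.7528 0.1836 0.109 ] circ 408 61 12.1 -> [0.7544 0.182  0.109 ] diam 0.0167
[400  84  21  12 208] cent [410.   89.4] -> [0.7562 0.1635 0.109 ] circ 410 89 11.2 -> [0.7562 0.1637 0.109 ] diam 0.0159
[ 260  190   49   51 1974] cent [284.3 215.4] -> [0.6568 0.0792 0.109 ] circ 284 215 25.7 -> [0.6566 0.0794 0.109 ] diam 0.0417
[ 357  253   61  106 1717] cent [380.8 292.1] -> [ 0.734  -0.0026  0.109 ] circ 390 306 55.9 -> [ 0.7426 -0.0183  0.109 ] diam 0.1014
t 7.75 pos [0.6605 0.0791 0.1943] yaw 1.459 tilt [ 0.0111 -0.0003] open 1.0 F [ 2.1 -0.8  3.5]
shift tool [-0.416  -0.1369 -0.0076]
```

Purple stands at its well centre, with the cap measured at (0.657, 0.079). Next, the orange bottle.

>>> move_arm:
  moves:
    - [1,[-0.02,-0.007,-0.008],[0,0,0]]
    - [1,[-0.032,-0.0105,0],[0,0,0]]
    - [1,[-0.032,-0.0105,0],[0,0,0]]
    - [1,[-0.032,-0.0105,0],[0,0,0]]
    - [1,[-0.032,-0.0105,0],[0,0,0]]
    - [1,[-0.032,-0.0105,0],[0,0,0]]
    - [1,[-0.032,-0.0105,0],[0,0,0]]
    - [1,[-0.032,-0.0105,0],[0,0,0]]
    - [1,[-0.032,-0.0105,0],[0,0,0]]
    - [1,[-0.032,-0.0105,0],[0,0,0]]

```text
time: 8.58
eef_pos: [0.5213, -0.2171, 0.1941]
tcp_rot: [0.746, 0.666, 0.0, 0.001]
contact_force: [0.5, 0.1, 0.7]
opening: 1.0
finger_force: 0.0
```

>>> move_arm:
  moves:
    - [1,[-0.032,-0.0105,0],[0,0,0]]
    - [1,[-0.032,-0.0105,0],[0,0,0]]
    - [1,[-0.025,-0.008,0],[0,0,0]]
    - [1,[-0.014,-0.005,0],[0,0,0]]
    - [1,[-0.005,-0.001,0],[0,0,0]]
    - [1,[0,0,0],[0,0,0]]
    - [1,[0,0,0],[0,0,0]]
    - [1,[0,0,0],[0,0,0]]
    - [1,[0,0,0],[0,0,0]]
    - [1,[0,0,0],[0,0,0]]

```text
time: 9.42
eef_pos: [0.4757, -0.3181, 0.1933]
tcp_rot: [0.745, 0.667, 0.0, -0.0]
contact_force: [1.1, 0.2, 0.7]
opening: 0.999
finger_force: 0.0
```

```bash
python3 - <<'E'
from look import *
look('w3.png',(3,150,100),(16,255,255),.103); go([.478,-.319,.073])
E
```

```text
[ 264  185   46   49 1745] cent [286.4 209.9] -> [ 0.477  -0.3175  0.103 ] circ 286 209 24.3 -> [ 0.4767 -0.317   0.103 ] diam 0.0414
t 9.47 pos [ 0.4756 -0.3182  0.1933] yaw 1.4603 tilt [-0.      0.0001] open 1.0 F [ 0.1 -0.1  1.2]
shift tool [-0.0005  0.0025  0.1203]
```

View pics/w3.png

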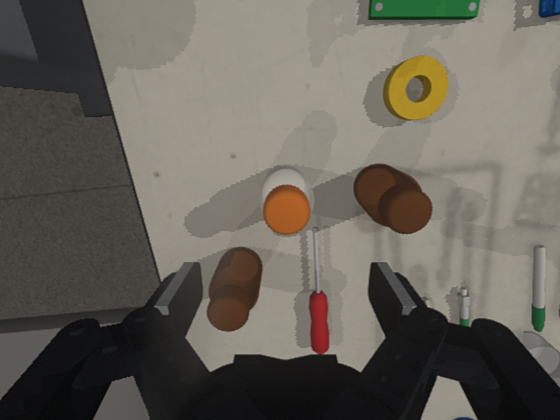

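The orange cap is at (286,209) and 41.4 mm across. A brown bottle stands on either side, with the screwdriver tip close by at (316,230). The fingers will fit between.

>>> move_arm:
  moves:
    - [1,[0.001,0.0015,0.01],[0,0,0]]
    - [1,[0,0,0.02],[0,0,0]]
    - [1,[0,0,0.025],[0,0,0]]
    - [1,[0,0,0.025],[0,0,0]]
    - [1,[0,0,0.02],[0,0,0]]
    - [1,[0,0,0.012],[0,0,0]]
    - [1,[0,0,0.006],[0,0,0]]
    - [1,[0,0,0.002],[0,0,0]]
    - [1,[0,0,0],[0,0,0]]
    - [1,[0,0,0],[0,0,0]]

```text
time: 10.3
eef_pos: [0.4776, -0.3189, 0.0746]
tcp_rot: [0.746, 0.666, 0.0, 0.001]
contact_force: [-0.5, -0.7, 0.6]
opening: 0.998
finger_force: 0.0
```

>>> move_arm:
  moves:
    - [0,[0,0,0],[0,0,0]]
    - [0,[0,0,0],[0,0,0]]
    - [0,[0,0,0],[0,0,0]]
    - [0,[0,0,0],[0,0,0]]
    - [0,[0,0,0],[0,0,0]]
    - [0,[0,0,0],[0,0,0]]
    - [0,[0,0,0],[0,0,0]]
    - [0,[0,0,0],[0,0,0]]
    - [0,[0,0,-0.01],[0,0,0]]
    - [0,[0,0,-0.02],[0,0,0]]

```text
time: 11.13
eef_pos: [0.4747, -0.3162, 0.1002]
tcp_rot: [0.746, 0.666, -0.0, -0.004]
contact_force: [0.6, -0.0, -3.4]
opening: 0.478
finger_force: 40.8
```

```bash
python3 go.py .6358 -.1102 .135
```

```text
t 11.13 pos [ 0.4747 -0.3162  0.1002] yaw 1.4586 tilt [-0.0055  0.0054] open 0.478 F [ 0.6 -0.  -3.4]
shift tool [ 0.2229  0.1369 -0.0345]
```

>>> move_arm:
  moves:
    - [0,[0,0,-0.02],[0,0,0]]
    - [0,[0.01,0,-0.02],[0,0,0]]
    - [0,[0.02,0.003,-0.01],[0,0,0]]
    - [0,[0.025,0.01,0],[0,0,0]]
    - [0,[0.025,0.018,0],[0,0,0]]
    - [0,[0.025,0.018,0],[0,0,0]]
    - [0,[0.025,0.018,0],[0,0,0]]
    - [0,[0.025,0.018,0],[0,0,0]]
    - [0,[0.025,0.018,0],[0,0,0]]
    - [0,[0.02,0.014,0],[0,0,0]]

```text
time: 11.97
eef_pos: [0.6161, -0.1304, 0.1527]
tcp_rot: [0.745, 0.667, 0.0, -0.001]
contact_force: [-0.3, -0.7, -2.0]
opening: 0.48
finger_force: 40.9
```

>>> move_arm:
  moves:
    - [0,[0.014,0.01,0],[0,0,0]]
    - [0,[0.008,0.006,0],[0,0,0]]
    - [0,[0,0,0],[0,0,0]]
    - [0,[0,0,0],[0,0,0]]
    - [0,[0,0,0],[0,0,0]]
    - [0,[0,0,0],[0,0,0]]
    - [0,[0,0,0],[0,0,0]]
    - [0,[0,0,0],[0,0,0]]
    - [0,[0,0,0],[0,0,0]]
    - [0,[0,0,0],[0,0,0]]

```text
time: 12.8
eef_pos: [0.6336, -0.1129, 0.1534]
tcp_rot: [0.746, 0.666, 0.0, 0.0]
contact_force: [-0.4, 0.2, -1.6]
opening: 0.484
finger_force: 40.9
```

```bash
python3 go.py .6358 -.1102 .081
```

```text
t 12.8 pos [ 0.6336 -0.1129  0.1534] yaw 1.4583 tilt [ 0.0001 -0.    ] open 0.484 F [-0.4  0.2 -1.6]
shift tool [0.0029 0.0018 0.0724]
```

>>> move_arm:
  moves:
    - [0,[0.003,0.002,0.015],[0,0,0]]
    - [0,[0,0,0.02],[0,0,0]]
    - [0,[0,0,0.016],[0,0,0]]
    - [0,[0,0,0.01],[0,0,0]]
    - [0,[0,0,0.006],[0,0,0]]
    - [0,[0,0,0.004],[0,0,0]]
    - [0,[0,0,0.002],[0,0,0]]
    - [0,[0,0,0],[0,0,0]]
    - [0,[0,0,0],[0,0,0]]
    - [0,[0,0,0],[0,0,0]]

```text
time: 13.63
eef_pos: [0.6368, -0.11, 0.0811]
tcp_rot: [0.746, 0.666, 0.001, 0.001]
contact_force: [0.1, -0.7, -2.8]
opening: 0.476
finger_force: 41.0
```

>>> move_arm:
  moves:
    - [0.7,[0,0,0],[0,0,0]]
    - [1,[0,0,0],[0,0,0]]
    - [1,[0,0,0],[0,0,0]]
    - [1,[0,0,0],[0,0,0]]
    - [1,[0,0,0],[0,0,0]]
    - [1,[0,0,-0.01],[0,0,0]]
    - [1,[0,0,-0.025],[0,0,0]]
    - [1,[0,0,-0.035],[0,0,0]]
    - [1,[0,0,-0.03],[0,0,0]]
    - [1,[0,0,-0.015],[0,0,0]]

```text
time: 14.47
eef_pos: [0.6382, -0.1104, 0.2015]
tcp_rot: [0.746, 0.666, 0.002, 0.003]
contact_force: [1.2, -0.5, 0.3]
opening: 1.0
finger_force: 0.0
```

```bash
python3 - <<'E'
from look import *
look('w4.png',(3,150,100),(16,255,255),.109); go([.458,-.0146,.16])
E
```

```text
[ 259  184   47   48 1702] cent [282.4 208.5] -> [ 0.6368 -0.1091  0.109 ] circ 282 208 24.1 -> [ 0.6368 -0.1085  0.109 ] diam 0.0413
t 14.52 pos [ 0.6393 -0.1107  0.2041] yaw 1.459 tilt [ 0.0116 -0.0039] open 0.999 F [1.5 0.7 2.9]
shift tool [ 0.0754 -0.1914  0.0416]
```

Orange is placed, with the cap at (0.637, -0.109). Next, the tub.

>>> move_arm:
  moves:
    - [1,[0.005,-0.012,0],[0,0,0]]
    - [1,[0.01,-0.026,0],[0,0,0]]
    - [1,[0.012,-0.03,0],[0,0,0]]
    - [1,[0.012,-0.03,0],[0,0,0]]
    - [1,[0.012,-0.03,0.005],[0,0,0]]
    - [1,[0.011,-0.028,0.01],[0,0,0]]
    - [1,[0.009,-0.022,0.01],[0,0,0]]
    - [1,[0.004,-0.01,0.01],[0,0,0]]
    - [1,[0,0,0.005],[0,0,0]]
    - [1,[0,0,0],[0,0,0]]

```text
time: 15.35
eef_pos: [0.4566, -0.0139, 0.154]
tcp_rot: [0.745, 0.667, -0.001, -0.001]
contact_force: [1.1, -1.1, -0.5]
opening: 1.002
finger_force: 0.0
```

```bash
python3 - <<'E'
from look import *
look('w5.png',(18,110,80),(35,255,255),.058); go([.458,-.0146,.025])
E
```

```text
[ 249  170   73   72 4083] cent [285.1 206.2] -> [ 0.4569 -0.0117  0.058 ] circ 285 207 36.7 -> [ 0.4568 -0.012   0.058 ] diam 0.0637
t 15.4 pos [ 0.4578 -0.0144  0.1551] yaw 1.4588 tilt [-0.0003 -0.0001] open 0.997 F [ 1.  -0.3  0.3]
shift tool [-0.0002  0.0002  0.1301]
```

View pics/w5.png

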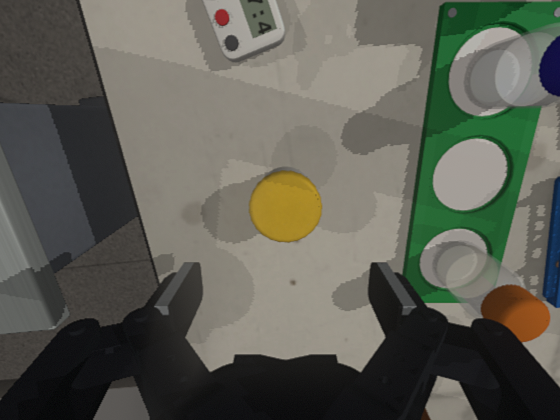

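The tub lid is at (285,207), 63.7 mm across. The timer is at (235,20), and both bottles stand in their wells at (485,70) and (455,260). The middle well at (470,175) is free.

>>> move_arm:
  moves:
    - [1,[0.0025,-0.001,0.01],[0,0,0]]
    - [1,[0,0,0.02],[0,0,0]]
    - [1,[0,0,0.025],[0,0,0]]
    - [1,[0,0,0.025],[0,0,0]]
    - [1,[0,0,0.02],[0,0,0]]
    - [1,[0,0,0.015],[0,0,0]]
    - [1,[0,0,0.01],[0,0,0]]
    - [1,[0,0,0.005],[0,0,0]]
    - [1,[0,0,0],[0,0,0]]
    - [1,[0,0,0],[0,0,0]]

```text
time: 16.23
eef_pos: [0.4578, -0.0119, 0.0258]
tcp_rot: [0.746, 0.666, 0.0, 0.0]
contact_force: [1.0, 0.1, -0.1]
opening: 1.0
finger_force: 0.0
```

>>> move_arm:
  moves:
    - [0,[0,0,0],[0,0,0]]
    - [0,[0,0,0],[0,0,0]]
    - [0,[0,0,0],[0,0,0]]
    - [0,[0,0,0],[0,0,0]]
    - [0,[0,0,0],[0,0,0]]
    - [0,[0,0,0],[0,0,0]]
    - [0,[0,0,0],[0,0,0]]
    - [0,[0,0,0],[0,0,0]]
    - [0,[0,0,-0.01],[0,0,0]]
    - [0,[0,0,-0.02],[0,0,0]]

```text
time: 17.07
eef_pos: [0.4545, -0.011, 0.0538]
tcp_rot: [0.746, 0.666, -0.002, -0.002]
contact_force: [-0.8, 0.7, -0.7]
opening: 0.742
finger_force: 44.1
```

```bash
python3 go.py .6462 -.0163 .08
```

```text
t 17.07 pos [ 0.4545 -0.011   0.0538] yaw 1.4587 tilt [-0.0057  0.0015] open 0.742 F [-0.8  0.7 -0.7]
shift tool [ 0.0162  0.1909 -0.0273]
```

>>> move_arm:
  moves:
    - [0,[0,0,-0.02],[0,0,0]]
    - [0,[0,0.008,-0.02],[0,0,0]]
    - [0,[0.002,0.02,-0.005],[0,0,0]]
    - [0,[0.002,0.025,0],[0,0,0]]
    - [0,[0.003,0.03,0],[0,0,0]]
    - [0,[0.003,0.03,0],[0,0,0]]
    - [0,[0.003,0.03,0],[0,0,0]]
    - [0,[0.002,0.025,0],[0,0,0]]
    - [0,[0.001,0.014,0],[0,0,0]]
    - [0,[0,0.006,0],[0,0,0]]

```text
time: 17.9
eef_pos: [0.6472, -0.0168, 0.1007]
tcp_rot: [0.746, 0.666, 0.0, 0.0]
contact_force: [-0.0, 0.6, -0.7]
opening: 0.742
finger_force: 44.1
```

>>> move_arm:
  moves:
    - [0,[0,0,0],[0,0,0]]
    - [0,[0,0,0],[0,0,0]]
    - [0,[0,0,0],[0,0,0]]
    - [0,[0,0,0],[0,0,0]]
    - [0,[0,0,0.01],[0,0,0]]
    - [0,[0,0,0.015],[0,0,0]]
    - [0,[0,0,0.01],[0,0,0]]
    - [0,[0,0,0],[0,0,0]]
    - [0,[0,0,0],[0,0,0]]
    - [0,[0,0,0],[0,0,0]]

```text
time: 18.73
eef_pos: [0.6455, -0.0167, 0.0649]
tcp_rot: [0.746, 0.666, -0.0, -0.0]
contact_force: [-0.5, -0.9, -0.4]
opening: 0.742
finger_force: 44.1
```

```bash
python3 go.py .6462 -.0163 .0325
```

```text
t 18.73 pos [ 0.6455 -0.0167  0.0649] yaw 1.4588 tilt [-0.0006  0.0001] open 0.742 F [-0.5 -0.9 -0.4]
shift tool [0.0005 0.0007 0.0324]
```

>>> move_arm:
  moves:
    - [0,[0.0005,0.0007,0.008],[0,0,0]]
    - [0,[0,0,0.01],[0,0,0]]
    - [0,[0,0,0.007],[0,0,0]]
    - [0,[0,0,0.004],[0,0,0]]
    - [0,[0,0,0.002],[0,0,0]]
    - [0,[0,0,0.001],[0,0,0]]
    - [0,[0,0,0],[0,0,0]]
    - [0,[0,0,0],[0,0,0]]
    - [0,[0,0,0],[0,0,0]]
    - [0,[0,0,0],[0,0,0]]

```text
time: 19.57
eef_pos: [0.6465, -0.0164, 0.0336]
tcp_rot: [0.746, 0.666, 0.0, 0.0]
contact_force: [-0.3, 0.3, -0.6]
opening: 0.744
finger_force: 44.1
```

>>> move_arm:
  moves:
    - [0.85,[0,0,0],[0,0,0]]
    - [1,[0,0,0],[0,0,0]]
    - [1,[0,0,0],[0,0,0]]
    - [1,[0,0,0],[0,0,0]]
    - [1,[0,0,-0.01],[0,0,0]]
    - [1,[0,0,-0.03],[0,0,0]]
    - [1,[0,0,-0.035],[0,0,0]]
    - [1,[0,0,-0.035],[0,0,0]]
    - [1,[0,0,-0.03],[0,0,0]]
    - [1,[0,0,-0.02],[0,0,0]]

```text
time: 20.4
eef_pos: [0.6478, -0.0165, 0.1988]
tcp_rot: [0.746, 0.666, 0.002, 0.003]
contact_force: [0.6, 0.6, 0.4]
opening: 0.999
finger_force: 0.0
```

```bash
python3 - <<'E'
from look import *
look('w6.png',(18,110,80),(35,255,255),.064); go([.442,.147,.19])
E
```

```text
[ 251  165   64   63 3137] cent [282.7 196.7] -> [ 0.6465 -0.0168  0.064 ] circ 283 197 32.1 -> [ 0.6465 -0.017   0.064 ] diam 0.0641
[ 261  317   44   39 1272] cent [282.4 336.7] -> [ 0.6263 -0.188   0.064 ] circ 282 334 22.7 -> [ 0.6266 -0.1839  0.064 ] diam 0.0537
t 20.45 pos [ 0.6498 -0.0168  0.203 ] yaw 1.459 tilt [ 0.0128 -0.0023] open 1.006 F [ 1.6 -0.5  3.4]
shift tool [ 0.1396 -0.2249  0.01  ]
```

>>> move_arm:
  moves:
    - [1,[0.008,-0.012,0],[0,0,0]]
    - [1,[0.018,-0.028,0],[0,0,0]]
    - [1,[0.02,-0.032,0],[0,0,0]]
    - [1,[0.02,-0.032,0],[0,0,0]]
    - [1,[0.02,-0.032,0],[0,0,0]]
    - [1,[0.02,-0.032,0],[0,0,0]]
    - [1,[0.018,-0.028,0],[0,0,0]]
    - [1,[0.01,-0.016,0.005],[0,0,0]]
    - [1,[0.006,-0.01,0.005],[0,0,0]]
    - [1,[0,0,0],[0,0,0]]

```text
time: 21.28
eef_pos: [0.4392, 0.1486, 0.1823]
tcp_rot: [0.745, 0.667, -0.001, -0.001]
contact_force: [-0.0, 0.1, -0.4]
opening: 0.999
finger_force: 0.0
```

```bash
python3 - <<'E'
from look import *
C,im=look('w7.png',(0,150,255),(1,151,255),.018); hsv=cv2.cvtColor(im,cv2.COLOR_BGR2HSV)
go([.442,.147,.02]); np.save('C7.npy',np.hstack([C[1],C[2][:,None]]))
E
```

```text
t 21.33 pos [0.4407 0.1479 0.1829] yaw 1.4603 tilt [-0.0003 -0.0004] open 0.999 F [ 1.  -0.4 -0.2]
shift tool [-0.0007  0.0014  0.1629]
```

View pics/w7.png

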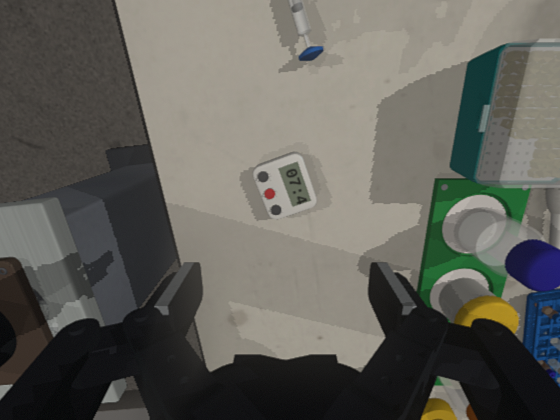

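The timer is at (285,187) with its display facing up. The buttons are on the robot side, and the syringe is well away at (305,30). I'll refine the timer's centre and angle.

```bash
python3 - <<'E'
from h import *
im=cv2.imread('pics/w7.png'); M=np.load('C7.npy'); p=camera_params('wrist'); K=np.array([[p['fx'],0,p['cx']],[0,p['fy'],p['cy']],[0,0,1]]); C=(K,M[:,:3],M[:,3])
roi=im[130:240,230:340]; h=cv2.cvtColor(roi,cv2.COLOR_BGR2HSV)
for T in (185,200,210):
    m=cv2.inRange(h,np.array((0,0,T)),np.array((180,255,255)))
    ct,_=cv2.findContours(m,0,2); q=cv2.convexHull(max(ct,key=cv2.contourArea)); r=cv2.minAreaRect(q)
    b=cv2.boxPoints(r)+[230,130]; W=np.array([ray(C,x,.016) for x in b]); e=W[1]-W[0]; f=W[2]-W[1]
    print(T,r[0],'centre',W.mean(0).round(4),'sides',np.linalg.norm(e).round(4),np.linalg.norm(f).round(4),'ang',np.degrees(np.arctan2(e[1],e[0])).round(1),np.degrees(np.arctan2(f[1],f[0])).round(1))
E
```

```text
185 (68.0882339477539, 26.852941513061523) centre [0.4567 0.1815 0.016 ] sides 0.0018 0.0077 ang 53.0 -36.9Traceback (most recent call last):
  File "<stdin>", line 6, in <module>
ValueError: max() iterable argument is empty
```

```bash
python3 - <<'E'
from h import *
im=cv2.imread('pics/w7.png'); M=np.load('C7.npy'); p=camera_params('wrist'); K=np.array([[p['fx'],0,p['cx']],[0,p['fy'],p['cy']],[0,0,1]]); C=(K,M[:,:3],M[:,3])
roi=cv2.GaussianBlur(im[130:240,230:340],(3,3),0); h=cv2.cvtColor(roi,cv2.COLOR_BGR2HSV); print(h[57-12:57+14:6,50],h[57,85],h[20,20])
for T in (152,158,164,170):
  for S in (255,28):
    m=cv2.inRange(h,np.array((0,0,T)),np.array((180,S,255))); m=cv2.morphologyEx(m,cv2.MORPH_OPEN,np.ones((3,3)))
    ct,_=cv2.findContours(m,0,2)
    if not ct: continue
    q=cv2.convexHull(max(ct,key=cv2.contourArea)); r=cv2.minAreaRect(q)
    b=cv2.boxPoints(r)+[230,130]; W=np.array([ray(C,x,.016) for x in b]); e=W[1]-W[0]; f=W[2]-W[1]
    print(T,S,'centre',W.mean(0).round(4),'sides',np.linalg.norm(e).round(4),np.linalg.norm(f).round(4),'ang',np.degrees(np.arctan2(e[1],e[0])).round(1),np.degrees(np.arctan2(f[1],f[0])).round(1))
E
```

```text
[[ 30  17 148]
 [ 19  16 175]
 [ 21  15 173]
 [ 22  16 172]
 [ 21  15 171]] [ 20  28 136] [ 21  27 160]
152 255 centre [0.4386 0.1494 0.016 ] sides 0.1127 0.1232 ang -6.3 -93.0
152 28 centre [0.4372 0.1371 0.016 ] sides 0.1156 0.0986 ang -6.3 -93.0
158 255 centre [0.4386 0.1494 0.016 ] sides 0.1127 0.1232 ang -6.3 -93.0
158 28 centre [0.4411 0.1718 0.016 ] sides 0.1127 0.078 ang -6.3 -93.0
164 255 centre [0.4393 0.1504 0.016 ] sides 0.0535 0.0614 ang 12.0 -76.9
164 28 centre [0.4393 0.1504 0.016 ] sides 0.0535 0.0614 ang 12.0 -76.9
170 255 centre [0.4434 0.1513 0.016 ] sides 0.0458 0.0601 ang 13.6 -75.4
170 28 centre [0.4434 0.1513 0.016 ] sides 0.0458 0.0601 ang 13.6 -75.4
```

>>> move_arm:
  moves:
    - [1,[0.0023,-0.0017,0.005],[0,0,0]]
    - [1,[0,0,0.015],[0,0,-0.11]]
    - [1,[0,0,0.02],[0,0,-0.11]]
    - [1,[0,0,0.025],[0,0,-0.11]]
    - [1,[0,0,0.025],[0,0,0]]
    - [1,[0,0,0.025],[0,0,0]]
    - [1,[0,0,0.025],[0,0,0]]
    - [1,[0,0,0.015],[0,0,0]]
    - [1,[0,0,0.005],[0,0,0]]
    - [1,[0,0,0],[0,0,0]]

```text
time: 22.17
eef_pos: [0.4396, 0.1493, 0.0217]
tcp_rot: [0.627, 0.779, -0.001, -0.001]
contact_force: [-0.2, 0.1, -0.1]
opening: 0.997
finger_force: 0.0
```

```bash
python3 - <<'E'
from look import *
look('w8.png',(0,254,255),(1,255,255),.018); go([.4393,.1504,0])
E
```

```text
t 22.22 pos [0.4406 0.1496 0.0231] yaw 1.7877 tilt [-0.0007 -0.0002] open 1.001 F [ 0.6  0.7 -0.1]
shift tool [ 0.0011 -0.0011  0.0231]
```

View pics/w8.png

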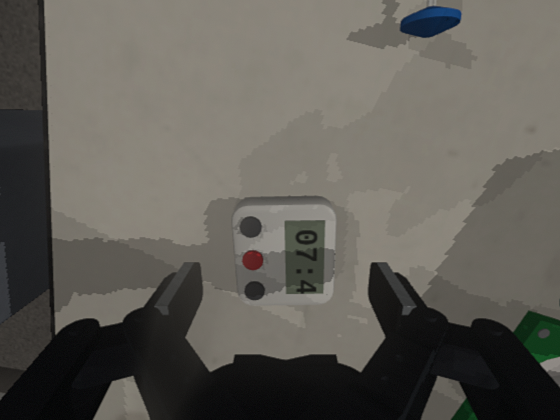

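The timer is square with the fingers and centred at about (285,253). The syringe is clear.

```bash
python3 - <<'E'
from go import *
C=cam('wrist'); P=ray(C,(285,253),.018); print(P); P[2]=0; go(P)
E
```

```text
[0.43961966 0.15304925 0.018     ]
t 22.22 pos [0.4406 0.1496 0.0231] yaw 1.7877 tilt [-0.0007 -0.0002] open 1.001 F [ 0.6  0.7 -0.1]
shift tool [ 0.0036 -0.0002  0.0231]
```

>>> move_arm:
  moves:
    - [1,[0.003,-0.0005,0.006],[0,0,0]]
    - [1,[0,0,0.006],[0,0,0]]
    - [1,[0,0,0.005],[0,0,0]]
    - [1,[0,0,0.003],[0,0,0]]
    - [1,[0,0,0.002],[0,0,0]]
    - [1,[0,0,0.001],[0,0,0]]
    - [1,[0,0,0],[0,0,0]]
    - [0.8,[0,0,0],[0,0,0]]
    - [0.6,[0,0,0],[0,0,0]]
    - [0.5,[0,0,0],[0,0,0]]
  grip_force: 30

```text
time: 23.05
eef_pos: [0.4393, 0.153, 0.0009]
tcp_rot: [0.626, 0.78, 0.0, 0.0]
contact_force: [0.1, 0.1, -0.6]
opening: 0.665
finger_force: 32.7
```

>>> move_arm:
  moves:
    - [0,[0,0,0],[0,0,0]]
    - [0,[0,0,0],[0,0,0]]
    - [0,[0,0,0],[0,0,0]]
    - [0,[0,0,0],[0,0,0]]
    - [0,[0,0,-0.005],[0,0,0]]
    - [0,[0,0,-0.015],[0,0,0]]
    - [0,[0,0,-0.025],[0,0,0]]
    - [0,[0,0,-0.025],[0,0,0]]
    - [0,[0,0,-0.02],[0,0,0]]
    - [0,[0,0,-0.01],[0,0,0]]

```text
time: 23.88
eef_pos: [0.4398, 0.1531, 0.1029]
tcp_rot: [0.626, 0.78, 0.001, 0.001]
contact_force: [0.8, -0.0, -0.5]
opening: 0.669
finger_force: 32.7
```

```bash
python3 - <<'E'
from go import *
C=cam('wrist'); im=read_camera('wrist')[:,:,::-1]; cv2.imwrite('pics/w9.png',im); go([.6465,-.0168,.12])
E
```

```text
t 23.93 pos [0.4406 0.1532 0.1038] yaw 1.789 tilt [0.0057 0.0007] open 0.67 F [ 1.6 -0.   0.6]
shift tool [-0.2105  0.1643 -0.0151]
```

View pics/w9.png

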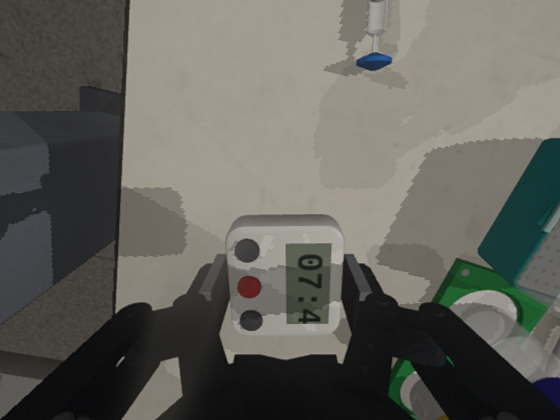

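The timer is held level at (285,278), display up.

```bash
python3 - <<'E'
from go import *
C=cam('wrist'); s=get_state(); Rm=R.from_quat(s['tcp_rot']).as_matrix()
for v in (222,278,334):
    P=ray(C,(285,v),s['eef_pos'][2]+.017); print((Rm.T@(P-s['eef_pos'])).round(4))
E
```

```text
[ 0.031  -0.0002 -0.017 ]
[ 0.0011 -0.0002 -0.017 ]
[-0.0332 -0.0002 -0.017 ]
```

>>> move_arm:
  moves:
    - [0,[0,0,-0.02],[0,0,0]]
    - [0,[0,0,-0.025],[0,0,0.11]]
    - [0,[0,0,-0.015],[0,0,0.11]]
    - [0,[0,0,0],[0,0,0.11]]
    - [0,[-0.01,0.012,0],[0,0,0]]
    - [0,[-0.014,0.022,0],[0,0,0]]
    - [0,[-0.014,0.022,0],[0,0,0]]
    - [0,[-0.014,0.022,0],[0,0,0]]
    - [0,[-0.014,0.022,0],[0,0,0]]
    - [0,[-0.014,0.022,0],[0,0,0]]

```text
time: 24.77
eef_pos: [0.5509, 0.059, 0.1582]
tcp_rot: [0.746, 0.666, -0.001, -0.001]
contact_force: [0.1, 1.0, -0.5]
opening: 0.67
finger_force: 32.7
```

```bash
python3 go.py .6465 -.0168 .13
```

```text
t 24.77 pos [0.5509 0.059  0.1582] yaw 1.4587 tilt [-0.0033  0.0003] open 0.67 F [ 0.1  1.  -0.5]
shift tool [-0.0646  0.1036  0.0279]
```

>>> move_arm:
  moves:
    - [0,[-0.014,0.022,0],[0,0,0]]
    - [0,[-0.014,0.022,0],[0,0,0]]
    - [0,[-0.014,0.022,0],[0,0,0]]
    - [0,[-0.01,0.016,0],[0,0,0]]
    - [0,[-0.007,0.011,0],[0,0,0]]
    - [0,[-0.003,0.005,0],[0,0,0]]
    - [0,[0,0,0],[0,0,0]]
    - [0,[0,0,0],[0,0,0]]
    - [0,[0,0,0],[0,0,0]]
    - [0,[0,0,0],[0,0,0]]

```text
time: 25.6
eef_pos: [0.6407, -0.012, 0.16]
tcp_rot: [0.745, 0.667, -0.0, -0.0]
contact_force: [-0.8, 0.2, -1.0]
opening: 0.673
finger_force: 32.7
```

```bash
python3 go.py .6466 -.0158 .066
```

```text
t 25.6 pos [ 0.6407 -0.012   0.16  ] yaw 1.4596 tilt [-0.0009  0.0003] open 0.673 F [-0.8  0.2 -1. ]
shift tool [-0.0032  0.0063  0.094 ]
```

>>> move_arm:
  moves:
    - [0,[-0.002,0.003,0.01],[0,0,0]]
    - [0,[-0.001,0.003,0.02],[0,0,0]]
    - [0,[0,0,0.025],[0,0,0]]
    - [0,[0,0,0.015],[0,0,0]]
    - [0,[0,0,0.008],[0,0,0]]
    - [0,[0,0,0.004],[0,0,0]]
    - [0,[0,0,0.002],[0,0,0]]
    - [0,[0,0,0],[0,0,0]]
    - [0,[0,0,0],[0,0,0]]
    - [0,[0,0,0],[0,0,0]]

```text
time: 26.43
eef_pos: [0.6481, -0.0166, 0.0778]
tcp_rot: [0.746, 0.666, 0.001, 0.001]
contact_force: [-0.0, -0.2, -1.0]
opening: 0.668
finger_force: 32.7
```

```bash
python3 go.py .6466 -.0158 .0652
```

```text
t 26.43 pos [ 0.6481 -0.0166  0.0778] yaw 1.4589 tilt [ 0.0025 -0.0004] open 0.668 F [-0.  -0.2 -1. ]
shift tool [ 0.0006 -0.0016  0.0126]
```

>>> move_arm:
  moves:
    - [0,[0,-0.0005,0.003],[0,0,0]]
    - [0,[0,0,0.003],[0,0,0]]
    - [0,[0,0,0.002],[0,0,0]]
    - [0,[0,0,0.0015],[0,0,0]]
    - [0,[0,0,0.001],[0,0,0]]
    - [0,[0,0,0],[0,0,0]]
    - [0,[0,0,0],[0,0,0]]
    - [0,[0,0,0],[0,0,0]]
    - [0,[0,0,0],[0,0,0]]
    - [0,[0,0,0],[0,0,0]]

```text
time: 27.27
eef_pos: [0.6468, -0.0164, 0.066]
tcp_rot: [0.746, 0.666, 0.0, 0.0]
contact_force: [0.3, -0.2, -0.7]
opening: 0.674
finger_force: 32.7
```

```bash
python3 go.py .6466 -.0158 .0652
```

```text
t 27.27 pos [ 0.6468 -0.0164  0.066 ] yaw 1.4588 tilt [ 0.0003 -0.    ] open 0.674 F [ 0.3 -0.2 -0.7]
shift tool [ 0.0006 -0.0002  0.0008]
```

Down the last millimetre, release, and lift away.

>>> move_arm:
  moves:
    - [0,[0,0,0.001],[0,0,0]]
    - [0,[0,0,0],[0,0,0]]
    - [0,[0,0,0],[0,0,0]]
    - [0.75,[0,0,0],[0,0,0]]
    - [0.85,[0,0,0],[0,0,0]]
    - [1,[0,0,0],[0,0,0]]
    - [1,[0,0,0],[0,0,0]]
    - [1,[0,0,0],[0,0,0]]
    - [1,[0,0,-0.005],[0,0,0]]
    - [1,[0,0,-0.01],[0,0,0]]

```text
time: 28.1
eef_pos: [0.6455, -0.0162, 0.0787]
tcp_rot: [0.746, 0.666, -0.001, -0.001]
contact_force: [-0.0, 0.2, 0.1]
opening: 1.003
finger_force: 0.0
```

>>> move_arm:
  moves:
    - [1,[0,0,-0.025],[0,0,0]]
    - [1,[0,0,-0.03],[0,0,0]]
    - [1,[0,0,-0.03],[0,0,0]]
    - [1,[0,0,-0.03],[0,0,0]]
    - [1,[0,-0.02,-0.02],[0,0,0]]
    - [1,[0,-0.03,0],[0,0,0]]
    - [1,[0,-0.03,0],[0,0,0]]
    - [1,[0,-0.02,0],[0,0,0]]
    - [1,[0,0,0],[0,0,0]]
    - [1,[0,0,0],[0,0,0]]

```text
time: 28.93
eef_pos: [0.5471, -0.0051, 0.2162]
tcp_rot: [0.746, 0.666, 0.001, 0.001]
contact_force: [0.2, -0.5, -0.5]
opening: 1.001
finger_force: 0.0
```

```bash
python3 - <<'E'
from go import *
C=cam('wrist'); w=read_camera('wrist')[:,:,::-1].copy(); s=read_camera('side')[:,:,::-1]
P=proj(C,(.6465,-.0168,.082)); cv2.drawMarker(w,tuple(int(a) for a in P),(255,0,255),0,8,1)
a=cv2.resize(w,(400,300)); b=cv2.resize(s[140:290,190:390],(400,300)); z=cv2.resize(w[int(P[1])-60:int(P[1])+60,int(P[0])-80:int(P[0])+80],(400,300))
cv2.imwrite('pics/f1.png',np.vstack([np.hstack([a,b]),np.hstack([z,z*0])])); go([.5,0,.2])
E
```

```text
t 29.03 pos [ 0.5482 -0.0054  0.2159] yaw 1.4587 tilt [ 0.0022 -0.0004] open 0.998 F [ 0.4  0.4 -0.4]
shift tool [-0.     -0.0485  0.0158]
```

View pics/f1.png

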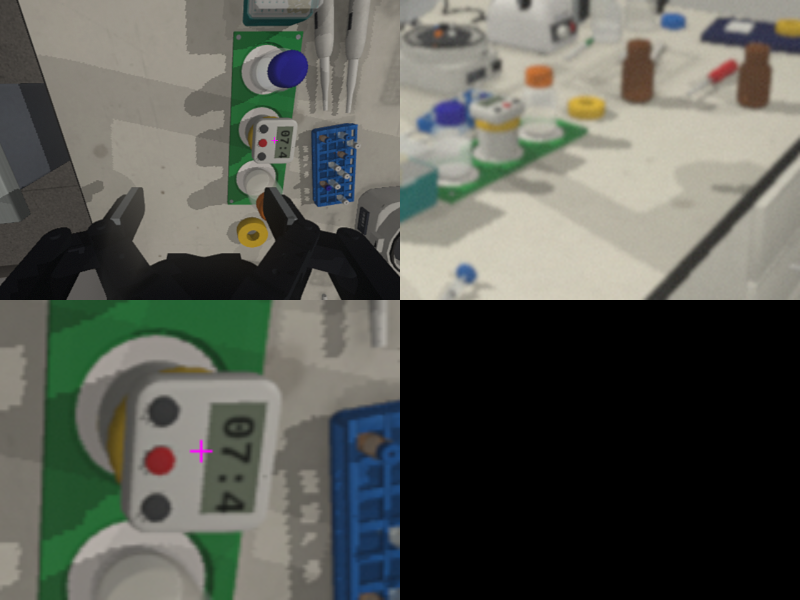

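The final picture shows both bottles upright in their wells and the tub in the middle one. The timer lies flat on the tub, display up, with its centre at the marked tub axis. The syringe and screwdriver are undisturbed, and the arm is clear.

```bash
python3 -c "
from plant import *
print(sign_off())"
```

```text
the job is handed in; nothing more can be done
None
```

The dilution line is laid out and handed in at about 29 s: purple bottle by the tip box, orange by the tape roll, tub in the middle with the timer flat, display up and centred on its lid; I left the syringe and screwdriver alone.

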